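Clear the fork out of the food caddy and lock its lid

ROBOT

A 6-joint arm with a two-finger parallel gripper is mounted at the origin on a cart in front of the work surface, level with it; the furniture and walls round the work are solid. World frame = base frame: x ahead of the robot, y to its left, z up, the work surface at z = 0. Lengths are in m, angles in rad, forces in N, time in s.
With the tool pointing down it reaches from about 0.3 to 0.875 m from the base axis. Payload 6.4 kg.
Tool frame: the origin (TCP) lies at the centre of the arm's flange, where the gripper is bolted on; the fingertips stand 173 mm ahead of it and the grasp point (between the pads) lies 155 mm ahead of it; z points along the fingers, y is the line along which they close (so a half turn about z gives the same grasp; the last joint's range is limited). The gripper opens to 85 mm and grips with 20 to 120 N. Pads are 22 mm wide; open, the fingers measure 114 mm over their backs; the gripper's body (76 mm by 85 mm) begins 54 mm behind the grasp point. The pads swing forward as they close: fully open they stand 13 mm farther back than shut.
Start: joints at [-1.464, 0.181, 1.607, -0, 1.354, -0.206], TCP at [0.177, -0.547, 0.405] pointing down, gripper open.
Joint ranges: [-2.99, 2.99], [-0.89, 2.07], [0.3, 2.58], [-1.14, 4.28], [0, 2.63], [-3.12, 3.12]. Speed limits (rad/s): [2.57, 2.57, 3.01, 3.14, 3.14, 3.14].

INTERFACE

Orientations are given as a rotation vector (axis times angle).
In Python, from bench import ctrl gives the robot as it stands.
- The arm moves only by the tool drive_tool, never from a script. Its argument "deltas" is a list of rows, each an object of numbers: "tx", "ty", "tz": the shift along the tool's x, y, z as a fraction of full scale; "wx", "wy", "wz": the turn, a rotation vector about the tool's x, y, z as a fraction of full scale; "fingers": the opening, from 0 (shut) to 1 (fully open). In form: [{"tx": .., "ty": .., "tz": .., "wx": .., "wy": .., "wz": .., "fingers": ..}, ...]. A call has 1 to 20 rows; each row is the pose to reach, as a shift and turn from the pose commanded when the call began, along the tool's axes at that moment; what a row does not reach only later rows make up. Full scale, the value 1, is 0.5 m for a shift and 45 degrees for a turn. A row lasts 1/8 s, in which the tool goes at most 62.5 mm and 10.7 degrees, less where a joint would pass 70% of its speed; a pose out of reach is approached as far as the arm can. A call with a number of a shift or a turn outside -1 to 1 is refused whole. A call with a gripper value outside its range is refused whole. The fingers move at their own pace and stop on an object; "force" is the grip in N (left out, the last holds). Time passes only in rows, so rows that repeat a pose let the fingers close. It gives the time, the measured TCP pose, the force, the opening and the grip force at its end, in the units of the state.
- ctrl.get_obs(): the state, without advancing time (a new reading comes with each control period).
- ctrl.grab_frame(name): name is "scene" or "side" or "wrist"; returns a dict with "image" (420x560x3 uint8, red, green, blue), "camera_matrix" (3x3 intrinsics, pixels), "rvec" (rotation vector, rad) and "tvec" (3), from world to camera coordinates, as OpenCV has them; the wrist camera has in their place "tool_from_camera" (4x4, takes a point from camera to tool coordinates, whose origin is the TCP and whose axes are the flange's). Camera axes: x right, y down, z forward; pixel columns grow to the right and rows downward; lengths in m; the calibration is good to about 2 mm. A picture is of the moment at which its call begins: read the wrist's pose just before it. There is no depth.
- ctrl.finish_job(): hands the job in; it is judged then, once.
The state is a dict: "t": time; "q": joint angles; "joint_vel": joint speeds; "tau": joint torques, N m; "position": TCP position; "ee_rot": TCP orientation; "contact_force": force on the tool from outside, world axes, zero at the start; "moment": the same for the moment, N m; "gripper_width": opening from 0.0 (shut) to 1.0 (fully open); "grip_force": force on a finger pad.
Only numpy, scipy, OpenCV 4.12 (cv2) and the standard library are available. Lean on these libraries where they do the work, as an engineer would, in place of code of your own. Each camera call takes 0.05 s, during which the arm holds its last target. There are 200 camera calls.

TASK

A fork has slipped into the open food-waste caddy and sticks out over the front rim, so that the lid cannot shut. Lift the fork out and lay it flat on the small plate, then shut the lid and swing the caddy's carrying handle from the back right over to the front, pressing its bar down, without forcing it, until it snaps home under both clips. Leave the mug and the tumbler where they stand.

Things in the scene. Friction and masses are not known exactly. Their poses are not given: they have to be found in the camera images.
- caddy: Food-waste caddy, grey plastic box with rounded corners, fixed to the worktop: 150 mm deep (x), 180 mm wide (y), rim 130 mm above the worktop, walls 4 mm, inner floor at 7 mm with 6 mm ribs across. Origin: centre of its underside; x points to its back (hinge side of the lid), -x to its front, z up.
- clip (a point): Midway between two sprung clips of the dark keeper bracket on the caddy's front, 50 mm to either side along y: nominal lower inner edge of their hooks (x = -120, z = 147 mm of the caddy; hooks 12 mm high, 18 mm wide). The bracket sits in slotted holes: seats and hooks really stand up to 5.5 mm higher or lower. The 76 mm between the clips is free.
- clip_l (a joint): Left sprung clip (+y), rad: 0 upright; grows to about 0.1 as the bar, pressed down with some 10 N, pushes its hook forward out of the way; springs back to 0 when the bar has passed beneath the hook.
- clip_r (a joint): Right sprung clip (-y), as the left one.
- lid (a joint): Hinge of the grey lid, rad: 0 shut, 1.75 leaning back on its stop (start); beyond 1.57 it falls back, below it falls shut slowly. Axis along the caddy's y at x = 80, z = 130 mm. The shut lid is 160 x 188 mm, its top 140 mm above the worktop (148 in the middle); a ledge 5 mm thick, 64 mm wide, its top at z = 129 mm, carries on from its front to x = -124 mm.
- lid_front (a point): Middle of the front edge of the lid's ledge (204 mm from the hinge axis; ledge 5 mm thick, 64 mm wide). With the lid leaning back this is its highest point.
- handle (a joint): Hinge of the dark carrying handle (U-shaped bail, pivots at both sides of the caddy at x = 0, z = 112 mm; 122 mm from pivot axis to bar), rad. 0: lies back, 5 degrees above level; grows as it swings up (1.48 upright) and forward. About 2.70: bar on top of the hooks, not home; about 2.81: home under the hooks (bar at x = -118.5, z = 141 mm nominal, +-5.5 mm). Stays where it is left.
- grip (a point): Middle of the handle's bar, on its centre line. The bar is round, 10 mm thick, straight for 170 mm along the caddy's y; the handle's arms lie at y = +101 and -101 mm.
- handle_bar: The bar of the handle: a round grip sleeve, 10 mm thick and 170 mm long, that turns freely on the bar's axis. Origin: its middle on the centre line (the same point as grip); y along it, x and z turn with the sleeve.
- fork: Steel fork with a black handle, 193 mm long, 26 mm at its widest (tines), 14 mm high. Origin: centre of its underside as it lies flat; x runs along it toward the tines, z out of its upper side. At the start it stands leaning in the caddy, tines on the floor, its underside on the front rim, 56 degrees from level, and about 40 mm of the handle's end stand out past the rim.
- plate: Small white dinner plate, 215 mm across, 21 mm high at the rim, flat middle 8 mm above the worktop. Origin: centre of its underside.
- mug: White mug, 88 mm high, standing behind the work; a bystander. Origin in its underside.
- tumbler: Clear drinking glass, 80 mm across, 100 mm high, standing to the right; a bystander. Origin: centre of its underside.
Things that resemble listed ones, but are neither listed nor needed, are in the scene too. What is shaped like the fork but pink is not meant.

How it is judged:
By the outcome, as a careful person would: the job done as asked, in the order asked, and still so for the second after the job is handed in, with the robot touching nothing.
It also fails if it takes over 72 s, if anything falls off the work surface, if the arm or the gripper's body presses on something with over 40 N, if the wrist force passes 120 N, or if a joint passes its speed limit or range.

## Working session

There is one attempt and no reset: what is moved stays moved. The work goes in short steps, Python scripts to look and compute and a tool call to move; the robot and the scene stay as the last step left them, time stands still between calls to the robot, and variables do not carry over. Pictures are saved under pics/ and viewed, at most 10 in all, crops included, and the job is handed in when it is done.

Besides the shell and the picture viewer there is one more tool, called after "Call:" as name(argument=value, ...) on one line, values as JSON. drive_tool: Moves the arm, as the interface text tells. Its arguments: {"type":"object","properties":{"deltas":{"type":"array"},"force":{"type":"number"}},"required":["deltas"]}

```bash
mkdir -p pics; ls
python3 - <<'E'
from bench import ctrl
import cv2,pickle
o=ctrl.get_obs();print(o)
for n in("scene","side"):
    f=ctrl.grab_frame(n);pickle.dump(f,open(f"{n}0.pkl","wb"));cv2.imwrite(f"pics/{n}0.png",f["image"][:,:,::-1])
    print(n,f["camera_matrix"],f["rvec"],f["tvec"])
E
```

```text
pics
{'t': 0.0, 'q': array([-1.46428649e+00,  1.81554720e-01,  1.60798004e+00,  3.71924249e-05,
        1.35383352e+00, -2.06330052e-01]), 'joint_vel': array([ 0.00026417, -0.00093641,  0.00029765, -0.00053463,  0.00051706,
        0.00087303]), 'tau': array([-2.87659605e-04, -4.44876945e+01, -3.51328003e+01, -2.44262246e-04,
        9.19410522e-03, -2.10902613e-05]), 'position': array([ 0.17694156, -0.54683814,  0.40378972]), 'ee_rot': array([-3.10148995e+00, -4.89117854e-01, -1.96008088e-04]), 'contact_force': array([ 0.27797851, -0.02121646, -0.64911323]), 'moment': array([-0.00265745,  0.01595623,  0.00400844]), 'grip_force': 0.0, 'gripper_width': 0.9982847517316804}
scene [[395.19390859   0.         282.23591162]
 [  0.         395.19390859 203.41289928]
 [  0.           0.           1.        ]] [ 0.63041984 -2.73540132  0.98406865] [0.4514237  0.3344799  0.98710571]
side [[402.27746921   0.         282.7194587 ]
 [  0.         402.27746921 211.16845636]
 [  0.           0.           1.        ]] [2.31889203e+00 1.28763511e-02 1.67828176e-03] [-0.5655792   0.01311575  1.22152521]
```

Run:
```python
import cv2
for n in("scene","side"):
    cv2.imwrite(f"pics/{n}0b.png",cv2.resize(cv2.imread(f"pics/{n}0.png"),(800,600),interpolation=cv2.INTER_CUBIC))
```

```text
(no output)
```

View pics/scene0b.png

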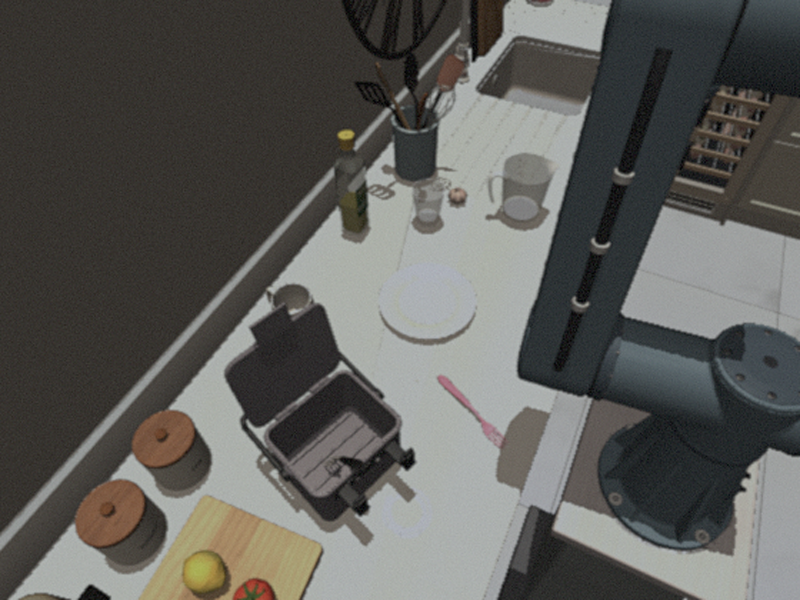

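View pics/side0b.png

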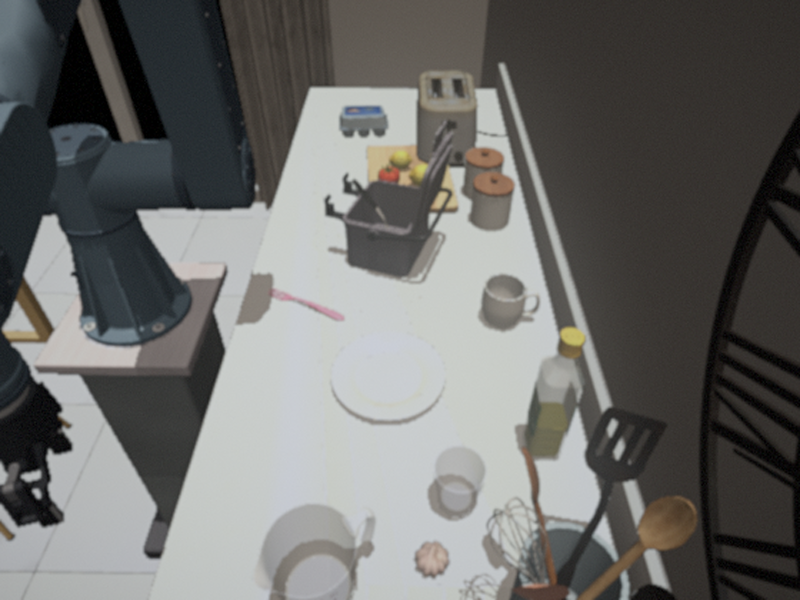

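The scene view shows the caddy at about (320,410) with the true fork's dark handle over its front rim at (345,465). The pink look-alike is on the worktop at (470,410), and the plate is at (428,300). The tumbler is at (428,203), with a jug beside it that isn't on the list. The mug is at (293,300). Next I'll look at an enlarged crop.

Run:
```python
import cv2,numpy as np
a=cv2.imread("pics/scene0.png")[205:365,150:300]; b=cv2.imread("pics/side0.png")[75:205,215:335]
# scene crop x3.75 (562x600); side x? 
A=cv2.resize(a,None,fx=3,fy=3,interpolation=cv2.INTER_CUBIC);B=cv2.resize(b,None,fx=2.8,fy=2.8,interpolation=cv2.INTER_CUBIC)
c=np.zeros((480,800,3),np.uint8);c[:A.shape[0],:450]=A;c[:B.shape[0],460:460+B.shape[1]]=B
cv2.imwrite("pics/crop1.png",cv2.convertScaleAbs(c,alpha=1.5,beta=15))
```

```text
(no output)
```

View pics/crop1.png

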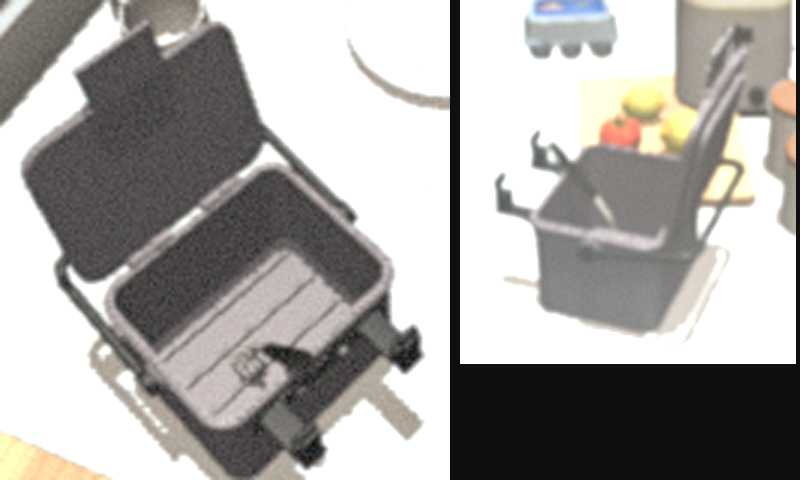

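The crop confirms the fork leaning in the caddy. Its steel tines are at (245,370) and its black handle runs from (265,345) to (312,358) between the clips. The clip hooks are at (310,440) and (408,345), and the lid ledge corners at (77,72) and (150,25). In the side crop, the handle end is at about (552,146). This is the listed fork because it has a black handle and stands in the caddy; the pink one doesn't match. Next I'll fit the caddy pose.

```bash
cat > h.py <<'E'
import numpy as np,cv2,pickle
from scipy.optimize import least_squares
from scipy.spatial.transform import Rotation as R
F={n:pickle.load(open(f"{n}0.pkl","rb")) for n in("scene","side")}
def proj(n,P):
    f=F[n];return cv2.projectPoints(np.atleast_2d(np.asarray(P,float)),f["rvec"],f["tvec"],f["camera_matrix"],None)[0][:,0]
def ray(n,uv):
    f=F[n];Rm=cv2.Rodrigues(f["rvec"])[0];c=-Rm.T@np.ravel(f["tvec"]);d=Rm.T@np.linalg.solve(f["camera_matrix"],[*uv,1]);return c,d/np.linalg.norm(d)
def onz(n,uv,z):
    c,d=ray(n,uv);return c+d*(z-c[2])/d[2]
def tri(a,b):
    (c1,d1),(c2,d2)=ray("scene",a),ray("side",b);s=np.linalg.lstsq(np.c_[d1,-d2],c2-c1,rcond=None)[0]
    p,q=c1+s[0]*d1,c2+s[1]*d2;return (p+q)/2,np.linalg.norm(p-q)
def W(p,P):
    P=np.atleast_2d(P)/1000.;c,s=np.cos(p[2]),np.sin(p[2])
    return np.c_[p[0]+c*P[:,0]-s*P[:,1],p[1]+s*P[:,0]+c*P[:,1],P[:,2]]
sc=lambda u,v:(u/3+150,v/3+205)
sd=lambda u,v:((u-460)/2.8+215,v/2.8+75)
E
cat > fit.py <<'E'
from h import *
def inter(a,b,c,d):
    l=np.cross(np.cross([*a,1],[*b,1]),np.cross([*c,1],[*d,1]));return l[:2]/l[2]
bk=((120,285),(265,170));fr=((225,430),(390,285));rt=((290,170),(385,260));lf=((108,310),(205,425))
L=80-204*np.cos(1.75),130+204*np.sin(1.75)
obs=[("scene",sc(*inter(*bk,*lf)),(75,90,130)),("scene",sc(*inter(*bk,*rt)),(75,-90,130)),("scene",sc(*inter(*fr,*lf)),(-75,90,130)),("scene",sc(*inter(*fr,*rt)),(-75,-90,130)),
("scene",sc(77,72),(L[0],32,L[1])),("scene",sc(150,25),(L[0],-32,L[1])),
("scene",sc(148,385),(0,101,112)),("scene",sc(351,215),(0,-101,112)),
("scene",sc(310,440),(-120,50,155)),("scene",sc(406,345),(-120,-50,155)),
("side",sd(503,180),(-120,-50,157)),("side",sd(538,137),(-120,50,157))]
f=lambda p:np.concatenate([proj(n,W(p,P))[0]-uv for n,uv,P in obs])
r=least_squares(f,[.55,.1,0],loss="soft_l1",f_scale=2)
print(r.x,np.round(f(r.x).reshape(-1,2),1).tolist())
np.save("caddy.npy",r.x)
print("plate",onz("scene",np.array((428,302))*.7,.02),onz("side",np.array((388,376))*.7,.02))
for n in F:print(n,ray(n,(280,210)))
p,e=tri(sc(312,360),sd(552,146));print("forkend",p,e)
c,s=np.cos(r.x[2]),np.sin(r.x[2]);d=p[:2]-r.x[:2];print("in caddy",c*d[0]+s*d[1],-s*d[0]+c*d[1],p[2])
t=onz("scene",sc(245,370),.013);d=t[:2]-r.x[:2];print("tines(if floor)",c*d[0]+s*d[1],-s*d[0]+c*d[1])
E
python3 fit.py
```

```text
[ 0.52099303  0.21414097 -0.34840219] [[-0.3, -0.5], [-0.2, 0.0], [1.5, 0.7], [0.5, 0.8], [-0.9, -0.1], [0.3, -1.7], [0.5, 0.4], [-0.6, 1.3], [-2.7, -2.0], [-0.1, -2.3], [-2.2, -4.3], [-1.4, -4.1]]
plate [ 0.52912556 -0.17479026  0.02      ] [ 0.53786539 -0.19648011  0.02      ]
scene (array([0.22761263, 0.52926656, 0.97882953]), array([ 0.29159672, -0.55483799, -0.77918301]))
side (array([ 0.56890616, -0.881426  ,  0.84356961]), array([-0.00964206,  0.7348525 , -0.67815841]))
forkend [0.44700194 0.25377148 0.1575188 ] 0.006114777900499201
in caddy -0.0830753702878515 0.011989200361951991 0.15751879731314966
tines(if floor) -0.0007704631325403831 0.024075702531980332
```

```bash
cat > plan.py <<'E'
from h import *
C=np.load("caddy.npy");ex=np.array([np.cos(C[2]),np.sin(C[2]),0]);ey=np.array([-ex[1],ex[0],0]);ez=np.array([0,0,1.])
def pose(g,a,off=.155,h=C[2],yaw=0):
    "grasp point g world; tool z tilted by a (rad) from down toward -heading h; y_t = left of h"
    e=np.array([np.cos(h),np.sin(h),0]);z=-np.sin(a)*e-np.cos(a)*ez;y=np.array([-e[1],e[0],0]);Rm=np.c_[np.cross(y,z),y,z]
    Rm=Rm@R.from_euler("z",yaw).as_matrix()
    return np.asarray(g)-off*z,Rm
def delta(A,B):
    t=A[1].T@(B[0]-A[0])/.5;w=R.from_matrix(A[1].T@B[1]).as_rotvec()/(np.pi/4);return np.round(np.r_[t,w],3)
def now(o=None):
    from bench import ctrl
    o=o or ctrl.get_obs();return o["position"],R.from_rotvec(o["ee_rot"]).as_matrix()
E
python3 - <<'E'
from plan import *
# plate fit from extents
th=np.linspace(0,2*np.pi,180)
def ext(n,c):
    q=proj(n,np.c_[c[0]+.1075*np.cos(th),c[1]+.1075*np.sin(th),0*th+.021])/.7
    return np.r_[q.min(0),q.max(0)]
f=lambda c:np.r_[ext("scene",c)-[378,263,477,338],ext("side",c)-[331,331,446,416]]
r=least_squares(f,[.53,-.18]);print("plate",r.x,np.round(r.fun,1))
# fork end: scene ray at several z; in caddy coordinates
for n,uv in(("scene",sc(312,360)),("side",sd(552,146))):
  for z in(.15,.16,.17):
    d=onz(n,uv,z)-np.r_[C[:2],0];print(n,z,d@ex,d@ey)
A=now()
B=[]
for k,(an,rad) in enumerate([(-.83,.55),(-.40,.5),(.03,.5)]):
    y=.313+.62*(k+1);Rm=R.from_euler("zx",[y,np.pi]).as_matrix();B.append((np.array([rad*np.cos(an),rad*np.sin(an),.45]),Rm))
g=W(C,[(-90,13,158)])[0];B.append(pose(g+[0,0,.0],np.radians(20),off=.155+.09))
for b in B:
    print(delta(A,b),b[0]);A=b
E
```

```text
plate [ 0.53689026 -0.18298719] [-0.9 -1.4 -1.2  0.4 -1.2 -2.2 -0.6  1.8]
scene 0.15 -0.08309375768004809 0.008809025703239668
scene 0.16 -0.08671625067722348 0.011067929436380767
scene 0.17 -0.0903387436743988 0.013326833169521775
side 0.15 -0.0864208476489292 0.02569578792771536
side 0.16 -0.07913278352186977 0.010714118572058881
side 0.17 -0.0718447193948103 -0.004267550783597824
[ 4.560e-01 -1.490e-01 -9.200e-02 -2.000e-03  1.000e-03  1.586e+00] [ 0.37118167 -0.40586225  0.45      ]
[-0.233 -0.395 -0.     0.     0.     0.789] [ 0.4605305  -0.19470917  0.45      ]
[-0.418 -0.086 -0.    -0.    -0.     0.789] [0.49977502 0.01499775 0.45      ]
[-0.374  0.209  0.124 -0.292  0.378  1.659] [0.51959892 0.22847831 0.38822469]
```

Run:
```python
from plan import *
A=now();B=[]
for k,(an,rad) in enumerate([(-.83,.55),(-.40,.5),(.03,.5)]):
    Rm=R.from_euler("ZX",[.313+.62*(k+1),np.pi]).as_matrix();B.append((np.array([rad*np.cos(an),rad*np.sin(an),.45]),Rm))
g=W(C,[(-90,13,158)])[0];B.append(pose(g,np.radians(20),off=.155+.09))
for b in B: print(delta(A,b),b[0]);A=b
```

```text
[ 0.456 -0.149 -0.092 -0.002 -0.001 -0.79 ] [ 0.37118167 -0.40586225  0.45      ]
[ 0.446 -0.108 -0.    -0.     0.    -0.789] [ 0.4605305  -0.19470917  0.45      ]
[ 0.421  0.071  0.    -0.     0.    -0.789] [0.49977502 0.01499775 0.45      ]
[ 0.329  0.275  0.124  0.138  0.43  -0.782] [0.51959892 0.22847831 0.38822469]
```

Call:
drive_tool(deltas=[{"tx": 0.23,"ty": -0.07,"tz": -0.09,"wz": -0.4,"fingers": 0.45},{"tx": 0.456,"ty": -0.149,"tz": -0.092,"wz": -0.79,"fingers": 0.45},{"tx": 0.456,"ty": -0.149,"tz": -0.092,"wz": -0.79,"fingers": 0.45},{"tx": 0.456,"ty": -0.149,"tz": -0.092,"wz": -0.79,"fingers": 0.45},{"tx": 0.456,"ty": -0.149,"tz": -0.092,"wz": -0.79,"fingers": 0.45}])

```text
invalid input at $.deltas[0]: expected keys tx, ty, tz, wx, wy, wz, fingers
```

Call:
drive_tool(deltas=[{"tx": 0.23,"ty": -0.07,"tz": -0.09,"wx": 0,"wy": 0,"wz": -0.4,"fingers": 0.45},{"tx": 0.456,"ty": -0.149,"tz": -0.092,"wx": 0,"wy": 0,"wz": -0.79,"fingers": 0.45},{"tx": 0.456,"ty": -0.149,"tz": -0.092,"wx": 0,"wy": 0,"wz": -0.79,"fingers": 0.45},{"tx": 0.456,"ty": -0.149,"tz": -0.092,"wx": 0,"wy": 0,"wz": -0.79,"fingers": 0.45},{"tx": 0.456,"ty": -0.149,"tz": -0.092,"wx": 0,"wy": 0,"wz": -0.79,"fingers": 0.45}])

```text
t: 0.72
position: [0.3737, -0.4035, 0.4512]
ee_rot: [2.801, 1.422, 0.001]
contact_force: [0.1, -0.2, 0.1]
gripper_width: 0.45
grip_force: 0.0
```

Call:
drive_tool(deltas=[{"tx": 0.446,"ty": -0.108,"tz": 0,"wx": 0,"wy": 0,"wz": -0.79,"fingers": 0.45},{"tx": 0.446,"ty": -0.108,"tz": 0,"wx": 0,"wy": 0,"wz": -0.79,"fingers": 0.45},{"tx": 0.446,"ty": -0.108,"tz": 0,"wx": 0,"wy": 0,"wz": -0.79,"fingers": 0.45},{"tx": 0.446,"ty": -0.108,"tz": 0,"wx": 0,"wy": 0,"wz": -0.79,"fingers": 0.45},{"tx": 0.446,"ty": -0.108,"tz": 0,"wx": 0,"wy": 0,"wz": -0.79,"fingers": 0.45}])

```text
t: 1.35
position: [0.4605, -0.1931, 0.4503]
ee_rot: [-2.236, -2.205, 0.0]
contact_force: [-1.1, -0.6, -0.5]
gripper_width: 0.449
grip_force: 0.0
```

Call:
drive_tool(deltas=[{"tx": 0.421,"ty": 0.071,"tz": 0,"wx": 0,"wy": 0,"wz": -0.79,"fingers": 0.45},{"tx": 0.421,"ty": 0.071,"tz": 0,"wx": 0,"wy": 0,"wz": -0.79,"fingers": 0.45},{"tx": 0.421,"ty": 0.071,"tz": 0,"wx": 0,"wy": 0,"wz": -0.79,"fingers": 0.45},{"tx": 0.421,"ty": 0.071,"tz": 0,"wx": 0,"wy": 0,"wz": -0.79,"fingers": 0.45},{"tx": 0.421,"ty": 0.071,"tz": 0,"wx": 0,"wy": 0,"wz": -0.79,"fingers": 0.45}])

```text
t: 1.98
position: [0.4995, 0.0152, 0.4503]
ee_rot: [-1.46, -2.781, 0.001]
contact_force: [-0.3, -1.2, -0.1]
gripper_width: 0.449
grip_force: 0.0
```

Call:
drive_tool(deltas=[{"tx": 0.329,"ty": 0.275,"tz": 0.05,"wx": 0.138,"wy": 0.43,"wz": -0.782,"fingers": 0.45},{"tx": 0.329,"ty": 0.275,"tz": 0.124,"wx": 0.138,"wy": 0.43,"wz": -0.782,"fingers": 0.45},{"tx": 0.329,"ty": 0.275,"tz": 0.124,"wx": 0.138,"wy": 0.43,"wz": -0.782,"fingers": 0.45},{"tx": 0.329,"ty": 0.275,"tz": 0.124,"wx": 0.138,"wy": 0.43,"wz": -0.782,"fingers": 0.45},{"tx": 0.329,"ty": 0.275,"tz": 0.124,"wx": 0.138,"wy": 0.43,"wz": -0.782,"fingers": 0.45},{"tx": 0.329,"ty": 0.275,"tz": 0.124,"wx": 0.138,"wy": 0.43,"wz": -0.782,"fingers": 0.45},{"tx": 0.329,"ty": 0.275,"tz": 0.124,"wx": 0.138,"wy": 0.43,"wz": -0.782,"fingers": 0.45}])

```text
t: 2.85
position: [0.5198, 0.2268, 0.3895]
ee_rot: [-0.488, -2.756, -0.086]
contact_force: [0.5, -0.2, 1.0]
gripper_width: 0.45
grip_force: 0.0
```

Run:
```python
from plan import *
from bench import ctrl
o=ctrl.get_obs();f=ctrl.grab_frame("wrist");f["o"]=o;pickle.dump(f,open("wrist1.pkl","wb"))
cv2.imwrite("pics/wrist1.png",cv2.resize(f["image"][:,:,::-1],(800,600),interpolation=cv2.INTER_CUBIC))
print(o["q"].round(2),o["position"],f["tool_from_camera"].round(3),f["camera_matrix"].round(1))
```

```text
[ 0.16  0.27  1.56  0.17  1.63 -1.08] [0.51982819 0.22678598 0.38948534] [[-0.001 -0.945 -0.327  0.085]
 [ 1.    -0.001  0.    -0.002]
 [-0.    -0.327  0.945  0.031]
 [ 0.     0.     0.     1.   ]] [[374.5   0.  285.1]
 [  0.  374.5 205.7]
 [  0.    0.    1. ]]
```

View pics/wrist1.png

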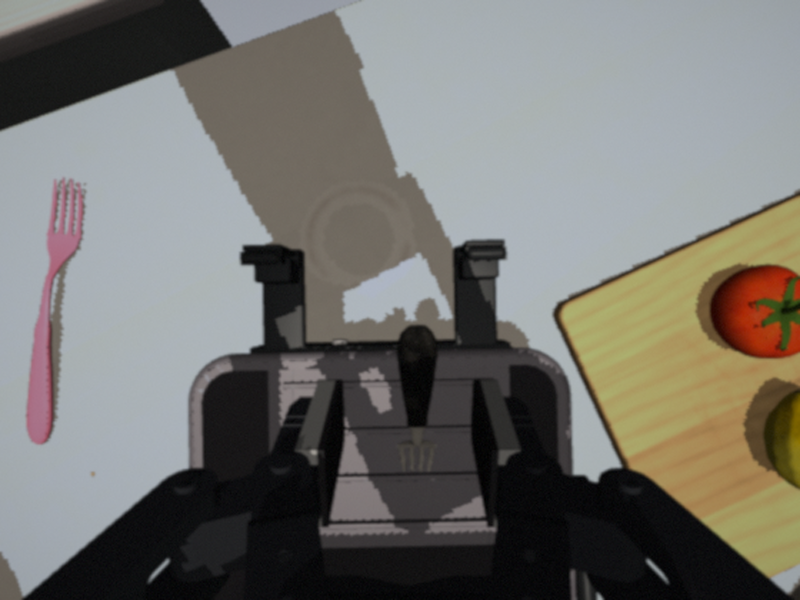

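The wrist view shows the fork's black handle end at (418,327) and its tines at (417,472), close to parallel with the caddy's x. The hooks' tops are at (241–303,248) and (456–506,246). The pink fork is well off to the left at (42,400).

```bash
cat >> plan.py <<'E'
def wray(f,uv8):
    o=f["o"];Rm=R.from_rotvec(o["ee_rot"]).as_matrix();T=f["tool_from_camera"]
    c=o["position"]+Rm@T[:3,3];d=Rm@T[:3,:3]@np.linalg.solve(f["camera_matrix"],[uv8[0]*.7,uv8[1]*.7,1]);return c,d
def wz(f,uv8,z):
    c,d=wray(f,uv8);return cad(c+d*(z-c[2])/d[2])
def cad(p):
    d=p-np.r_[C[:2],0];return np.round(np.array([d@ex,d@ey,p[2]])*1000,1)
E
python3 - <<'E'
from plan import *
f=pickle.load(open("wrist1.pkl","rb"))
print("cam",cad(wray(f,(0,0))[0]))
for z in(.155,.165,.175):print("end",wz(f,(418,327),z),"w",wz(f,(399,340),z)[1]-wz(f,(437,340),z)[1])
print("tines",wz(f,(417,472),.012))
print("rim front L/R",wz(f,(570,400),.13),wz(f,(190,400),.13),"front edge",wz(f,(380,348),.13))
for z in(.15,.155,.16,.165):print("hook",z,wz(f,(241,247),z),wz(f,(506,242),z),wz(f,(303,250),z),wz(f,(456,248),z))
E
```

```text
cam [-96.1  10.1 389.6]
end [-84.8  14.8 155. ] w -16.6
end [-85.3  14.6 165. ] w -16.0
end [-85.8  14.4 175. ] w -15.2
tines [23.8 16.7 12. ]
rim front L/R [-48.1  88.8 130. ] [-48.6 -95.1 130. ] front edge [-73.5  -3.1 130. ]
hook 0.15 [-120.6  -64.4  150. ] [-122.6   54.5  150. ] [-119.2  -36.5  150. ] [-119.9   32.1  150. ]
hook 0.155 [-120.1  -62.8  155. ] [-122.    53.6  155. ] [-118.7  -35.6  155. ] [-119.4   31.6  155. ]
hook 0.16 [-119.6  -61.2  160. ] [-121.5   52.6  160. ] [-118.2  -34.6  160. ] [-118.9   31.1  160. ]
hook 0.165 [-119.1  -59.7  165. ] [-120.9   51.7  165. ] [-117.8  -33.6  165. ] [-118.4   30.7  165. ]
```

Run:
```python
from plan import *
C[:2]-=.0035*ey[:2];np.save("caddy.npy",C);print(C)
g=W(C,[(-83,18,164)])[0]
print(g,delta(now(),pose(g,np.radians(20),off=.205)),delta(now(),pose(g,np.radians(20))))
```

```text
[ 0.51979814  0.21085125 -0.34840219]
[0.44792996 0.2561057  0.164     ] [-0.009  0.006  0.067  0.001  0.002 -0.002] [-0.009  0.006  0.167  0.001  0.002 -0.002]
```

Call:
drive_tool(deltas=[{"tx": -0.009,"ty": 0.006,"tz": 0.04,"wx": 0,"wy": 0,"wz": 0,"fingers": 0.33},{"tx": -0.009,"ty": 0.006,"tz": 0.067,"wx": 0,"wy": 0,"wz": 0,"fingers": 0.33},{"tx": -0.009,"ty": 0.006,"tz": 0.1,"wx": 0,"wy": 0,"wz": 0,"fingers": 0.33},{"tx": -0.009,"ty": 0.006,"tz": 0.13,"wx": 0,"wy": 0,"wz": 0,"fingers": 0.33},{"tx": -0.009,"ty": 0.006,"tz": 0.155,"wx": 0,"wy": 0,"wz": 0,"fingers": 0.33},{"tx": -0.009,"ty": 0.006,"tz": 0.167,"wx": 0,"wy": 0,"wz": 0,"fingers": 0.33},{"tx": -0.009,"ty": 0.006,"tz": 0.167,"wx": 0,"wy": 0,"wz": 0,"fingers": 0.33}])

```text
t: 3.78
position: [0.4973, 0.2398, 0.3083]
ee_rot: [-0.482, -2.754, -0.085]
contact_force: [0.0, 0.4, 0.7]
gripper_width: 0.332
grip_force: 0.0
```

Run:
```python
from plan import *
from bench import ctrl
o=ctrl.get_obs();f=ctrl.grab_frame("wrist");f["o"]=o;pickle.dump(f,open("wrist2.pkl","wb"))
a=f["image"][:,:,::-1][170:420,160:430]
s=ctrl.grab_frame("side")["image"][:,:,::-1][75:205,215:335]
c=np.zeros((500,800,3),np.uint8);c[:462,:500]=cv2.resize(a,(500,462),interpolation=cv2.INTER_CUBIC);c[:325,500:]=cv2.resize(s,(300,325),interpolation=cv2.INTER_CUBIC)
cv2.imwrite("pics/wrist2.png",cv2.convertScaleAbs(c,alpha=1.7,beta=20))
print(delta(now(o),pose(W(C,[(-83,18,164)])[0],np.radians(20))))
```

```text
[-0.001 -0.003 -0.003 -0.001 -0.001  0.002]
```

View pics/wrist2.png

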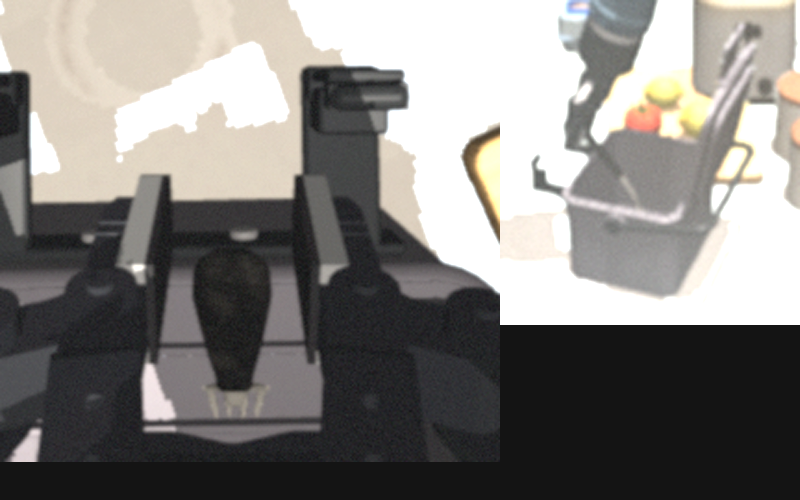

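Run:
```python
from plan import *
f=pickle.load(open("wrist2.pkl","rb"));f1=pickle.load(open("wrist1.pkl","rb"))
u=lambda x,y:((160+x/1.85)/.7,(170+y/1.85)/.7)
c1,d1=wray(f1,(418,327));c2,d2=wray(f,u(232,248))
s=np.linalg.lstsq(np.c_[d1,-d2],c2-c1,rcond=None)[0];print("end tri",cad(c1+s[0]*d1),cad(c2+s[1]*d2))
p,Rm=now(f["o"]);print("in tool",Rm.T@(c2+s[1]*d2-p))
for q in((145,178),(145,268)):
  c,d=wray(f,u(*q));C0=Rm.T@(c-p);D=Rm.T@d;print("pad at tool x=.011:",C0+D*(.011-C0[0])/D[0])
```

```text
end tri [-85.   18.2 159.1] [-85.   17.9 159.1]
in tool [-0.00041768 -0.00142428  0.15873302]
pad at tool x=.011: [ 0.011      -0.02085333  0.16890369]
pad at tool x=.011: [ 0.011      -0.01692937  0.13551537]
```

Call:
drive_tool(deltas=[{"tx": -0.012,"ty": -0.003,"tz": 0.004,"wx": 0,"wy": 0,"wz": 0,"fingers": 0.33},{"tx": -0.012,"ty": -0.003,"tz": 0.004,"wx": 0,"wy": 0,"wz": 0,"fingers": 0.0},{"tx": -0.012,"ty": -0.003,"tz": 0.004,"wx": 0,"wy": 0,"wz": 0,"fingers": 0.0},{"tx": -0.012,"ty": -0.003,"tz": 0.004,"wx": 0,"wy": 0,"wz": 0,"fingers": 0.0},{"tx": -0.012,"ty": -0.003,"tz": 0.004,"wx": 0,"wy": 0,"wz": 0,"fingers": 0.0}], force=50)

```text
t: 4.5
position: [0.5018, 0.2365, 0.305]
ee_rot: [-0.483, -2.756, -0.085]
contact_force: [2.2, -2.0, -0.0]
gripper_width: 0.179
grip_force: 48.6
```

Run:
```python
from plan import *
from bench import ctrl
A=now();T=[]
B=(A[0]+[0,0,.16],A[1]);print("lift",delta(A,B),cad(B[0]))
```

```text
lift [ 0.109  0.    -0.301  0.     0.     0.   ] [-25.6  17.9 465. ]
```

Call:
drive_tool(deltas=[{"tx": 0.015,"ty": 0,"tz": -0.04,"wx": 0,"wy": 0,"wz": 0,"fingers": 0.0},{"tx": 0.04,"ty": 0,"tz": -0.11,"wx": 0,"wy": 0,"wz": 0,"fingers": 0.0},{"tx": 0.08,"ty": 0,"tz": -0.21,"wx": 0,"wy": 0,"wz": 0,"fingers": 0.0},{"tx": 0.116,"ty": 0,"tz": -0.32,"wx": 0,"wy": 0,"wz": 0,"fingers": 0.0},{"tx": 0.116,"ty": 0,"tz": -0.32,"wx": 0,"wy": 0,"wz": 0,"fingers": 0.0},{"tx": 0.116,"ty": 0,"tz": -0.32,"wx": 0,"wy": 0,"wz": 0,"fingers": 0.0}])

```text
t: 5.25
position: [0.5013, 0.2367, 0.4742]
ee_rot: [-0.482, -2.754, -0.085]
contact_force: [-0.7, -0.6, -1.3]
gripper_width: 0.175
grip_force: 49.0
```

Run:
```python
from plan import *
from bench import ctrl
o=ctrl.get_obs();f=ctrl.grab_frame("wrist");f["o"]=o;pickle.dump(f,open("wrist3.pkl","wb"))
s=ctrl.grab_frame("side")["image"][:,:,::-1][20:205,180:355]
c=np.zeros((480,800,3),np.uint8);c[:300,:400]=cv2.resize(f["image"][:,:,::-1],(400,300));c[:423,400:]=cv2.resize(s,(400,423),interpolation=cv2.INTER_CUBIC)
cv2.imwrite("pics/wrist3.png",cv2.convertScaleAbs(c,alpha=1.6,beta=15));print(o["position"],cad(o["position"]),o["q"].round(2))
```

```text
[0.5013301  0.23666846 0.474224  ] [-26.2  18.  474.2] [ 0.18  0.17  1.49  0.18  1.78 -1.03]
```

View pics/wrist3.png

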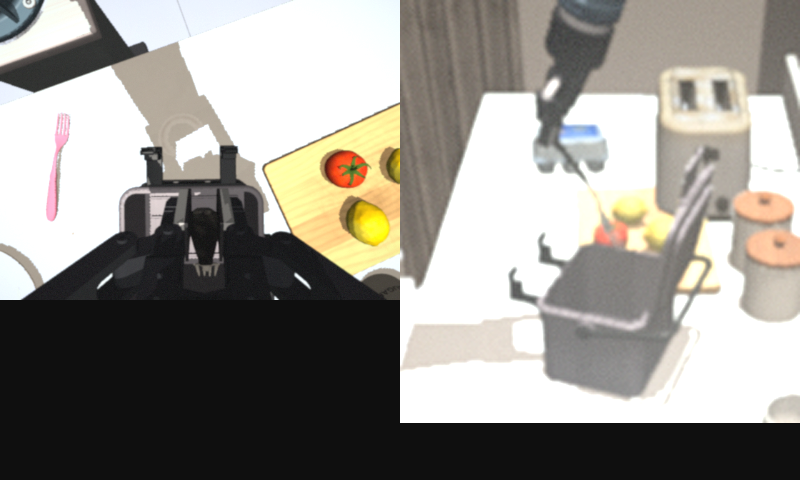

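The side view shows the fork clear of the caddy, held by its handle end at (555,140) with the tines at (612,235). In the wrist view, the handle end is at (205,212) and the tine tips at (207,273).

```bash
cat > fk.py <<'E'
from plan import *
f=pickle.load(open("wrist3.pkl","rb"));p,Rm=now(f["o"])
def tray(uv):
    c,d=wray(f,uv);return Rm.T@(c-p),Rm.T@d
ce,de=tray((410,420));ct,dt=tray((414,548))
# assume end lies at depth tool z=.1557
E=ce+de*(.1557-ce[2])/de[2]
s=np.roots([dt@dt,2*dt@(ct-E),(ct-E)@(ct-E)-.19**2]).real.max();T=ct+dt*s
d=(T-E)/np.linalg.norm(T-E);dw=Rm@d
print("end",E,"tip",T,"dir",d,"elev",np.degrees(np.arcsin(dw[2])),"head",np.arctan2(dw[1],dw[0]))
E
python3 fk.py
```

```text
end [ 0.00611239 -0.00081224  0.1557    ] tip [-0.14744448  0.00216702  0.26755443] dir [-0.80819403  0.01568034  0.58870751] elev -56.123255228316225 head -0.31892198048149506
```

```bash
cat >> fk.py <<'E'
def place(z,el=-4,c=(.537,-.183)):
    a=np.radians(20-(56+el));o,Rt=pose((0,0,0),a)
    return np.r_[c,z]-Rt@(E+.0965*d),Rt
E
python3 - <<'E'
from fk import *
A=(p,Rm)
a,Rt=pose((0,0,0),np.radians(-8)); B=(np.array([.50,-.05,.45]),Rt)
D=place(.10);L=place(.035)
print(delta(A,B));print(delta(B,D),D[0]);print(delta(D,L),L[0])
# lowest pad corners at L
for x in(-.011,.011):print("pad corner z",(L[0]+L[1]@np.array([x,0,.172])))
print("end",L[0]+L[1]@E,"tip",L[0]+L[1]@T)
for b in(38,):
  for x in(-.043,.043):print("body",(L[0]+L[1]@np.array([x,0,.101])))
E
```

```text
end [ 0.00611239 -0.00081224  0.1557    ] tip [-0.14744448  0.00216702  0.26755443] dir [-0.80819403  0.01568034  0.58870751] elev -56.123255228316225 head -0.31892198048149506
[-0.197 -0.54  -0.02  -0.001 -0.624  0.002]
[ 0.243 -0.226  0.386  0.    -0.533 -0.   ] [ 0.3736193  -0.12440277  0.24212922]
[0.069 0.    0.11  0.    0.    0.   ] [ 0.3736193  -0.12440277  0.17712922]
pad corner z [ 0.46805736 -0.15870445  0.03709406]
pad corner z [ 0.45052123 -0.152335    0.02543583]
end [ 0.44602111 -0.15156463  0.04184906] tip [ 0.62515053 -0.21345811  0.02836387]
body [ 0.45820068 -0.15512432  0.11426289]
body [ 0.38965036 -0.13022555  0.06868983]
```

Call:
drive_tool(deltas=[{"tx": 0,"ty": -0.1,"tz": 0,"wx": 0,"wy": -0.05,"wz": 0,"fingers": 0},{"tx": -0.05,"ty": -0.21,"tz": 0,"wx": 0,"wy": -0.2,"wz": 0,"fingers": 0},{"tx": -0.1,"ty": -0.32,"tz": -0.01,"wx": 0,"wy": -0.4,"wz": 0,"fingers": 0},{"tx": -0.15,"ty": -0.43,"tz": -0.01,"wx": 0,"wy": -0.6,"wz": 0,"fingers": 0},{"tx": -0.197,"ty": -0.54,"tz": -0.02,"wx": 0,"wy": -0.624,"wz": 0,"fingers": 0},{"tx": -0.197,"ty": -0.54,"tz": -0.02,"wx": 0,"wy": -0.624,"wz": 0,"fingers": 0},{"tx": -0.197,"ty": -0.54,"tz": -0.02,"wx": 0,"wy": -0.624,"wz": 0,"fingers": 0}])

```text
t: 6.22
position: [0.5, -0.0498, 0.4493]
ee_rot: [0.52, 2.96, -0.035]
contact_force: [-0.5, 0.5, -0.3]
gripper_width: 0.177
grip_force: 49.8
```

Call:
drive_tool(deltas=[{"tx": 0.06,"ty": -0.06,"tz": 0.09,"wx": 0,"wy": -0.13,"wz": 0,"fingers": 0},{"tx": 0.12,"ty": -0.11,"tz": 0.19,"wx": 0,"wy": -0.26,"wz": 0,"fingers": 0},{"tx": 0.18,"ty": -0.17,"tz": 0.29,"wx": 0,"wy": -0.4,"wz": 0,"fingers": 0},{"tx": 0.243,"ty": -0.226,"tz": 0.386,"wx": 0,"wy": -0.533,"wz": 0,"fingers": 0},{"tx": 0.243,"ty": -0.226,"tz": 0.386,"wx": 0,"wy": -0.533,"wz": 0,"fingers": 0},{"tx": 0.243,"ty": -0.226,"tz": 0.386,"wx": 0,"wy": -0.533,"wz": 0,"fingers": 0},{"tx": 0.243,"ty": -0.226,"tz": 0.386,"wx": 0,"wy": -0.533,"wz": 0,"fingers": 0}])

```text
t: 7.1
position: [0.3752, -0.1242, 0.2434]
ee_rot: [0.444, 2.548, -0.128]
contact_force: [0.3, 0.1, -0.4]
gripper_width: 0.176
grip_force: 49.9
```

Run:
```python
from fk import *
from bench import ctrl
o=ctrl.get_obs();A=now(o);print(o["q"].round(2));print(delta(A,place(.10)),delta(A,place(.035)),delta(A,place(.027)))
P,Q=A;e,t=P+Q@E,P+Q@T
im={}
for n in("scene","side"):
    im[n]=ctrl.grab_frame(n)["image"][:,:,::-1].copy()
s=im["side"][180:320,180:360];w=im["scene"][150:290,220:400]
c=np.vstack([cv2.resize(np.ascontiguousarray(x),(385,300),interpolation=cv2.INTER_CUBIC) for x in(s,w)])
cv2.imwrite("pics/plate.png",c);print(proj("side",[e,t]),proj("scene",[e,t]))
```

```text
end [ 0.00611239 -0.00081224  0.1557    ] tip [-0.14744448  0.00216702  0.26755443] dir [-0.80819403  0.01568034  0.58870751] elev -56.123255228316225 head -0.31892198048149506
[-0.69 -0.14  2.36  0.46  0.42 -2.29]
[ 0.004 -0.002  0.001  0.002  0.003  0.004] [ 0.073 -0.002  0.111  0.002  0.003  0.004] [ 0.081 -0.002  0.124  0.002  0.003  0.004]
[[236.74831508 227.08322331]
 [307.02845301 249.02284004]] [[322.77798061 207.52116982]
 [276.18912061 176.80144295]]
```

View pics/plate.png

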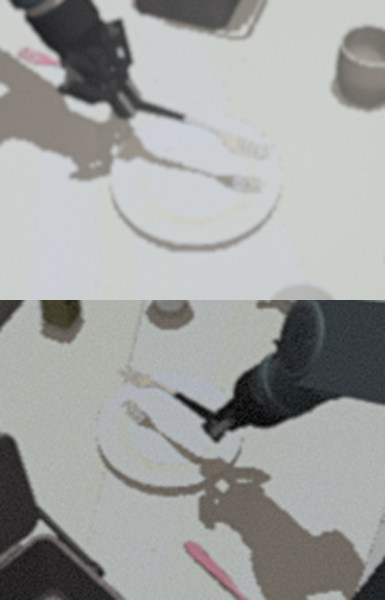

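The views show the fork held above the plate, handle toward the robot at (125,105) in the upper panel and tines at (265,150), with its shadow inside the rim. I'll lower it now.

Call:
drive_tool(deltas=[{"tx": 0.02,"ty": -0.002,"tz": 0.03,"wx": 0,"wy": 0,"wz": 0,"fingers": 0},{"tx": 0.04,"ty": -0.002,"tz": 0.061,"wx": 0,"wy": 0,"wz": 0,"fingers": 0},{"tx": 0.057,"ty": -0.002,"tz": 0.086,"wx": 0,"wy": 0,"wz": 0,"fingers": 0},{"tx": 0.067,"ty": -0.002,"tz": 0.101,"wx": 0,"wy": 0,"wz": 0,"fingers": 0},{"tx": 0.073,"ty": -0.002,"tz": 0.111,"wx": 0,"wy": 0,"wz": 0,"fingers": 0},{"tx": 0.073,"ty": -0.002,"tz": 0.111,"wx": 0,"wy": 0,"wz": 0,"fingers": 0}])

```text
t: 7.95
position: [0.3733, -0.125, 0.1765]
ee_rot: [0.445, 2.548, -0.128]
contact_force: [1.2, 0.2, -0.7]
gripper_width: 0.175
grip_force: 49.6
```

Call:
drive_tool(deltas=[{"tx": 0.003,"ty": 0,"tz": 0.005,"wx": 0,"wy": 0,"wz": 0,"fingers": 0},{"tx": 0.006,"ty": 0,"tz": 0.01,"wx": 0,"wy": 0,"wz": 0,"fingers": 0},{"tx": 0.006,"ty": 0,"tz": 0.01,"wx": 0,"wy": 0,"wz": 0,"fingers": 0}])

```text
t: 8.32
position: [0.3728, -0.1252, 0.1704]
ee_rot: [0.446, 2.548, -0.129]
contact_force: [0.4, 0.1, -0.1]
gripper_width: 0.174
grip_force: 49.2
```

Call:
drive_tool(deltas=[{"tx": 0.002,"ty": 0,"tz": 0.003,"wx": 0,"wy": 0,"wz": 0,"fingers": 0},{"tx": 0.002,"ty": 0,"tz": 0.003,"wx": 0,"wy": 0,"wz": 0,"fingers": 0.2},{"tx": 0.002,"ty": 0,"tz": 0.003,"wx": 0,"wy": 0,"wz": 0,"fingers": 0.3},{"tx": 0.002,"ty": 0,"tz": 0.003,"wx": 0,"wy": 0,"wz": 0,"fingers": 0.45},{"tx": 0.002,"ty": 0,"tz": 0.003,"wx": 0,"wy": 0,"wz": 0,"fingers": 0.45},{"tx": 0.002,"ty": 0,"tz": -0.04,"wx": 0,"wy": 0,"wz": 0,"fingers": 0.45},{"tx": 0.002,"ty": 0,"tz": -0.12,"wx": 0,"wy": 0,"wz": 0,"fingers": 0.45},{"tx": 0.002,"ty": 0,"tz": -0.22,"wx": 0,"wy": 0,"wz": 0,"fingers": 0.45},{"tx": 0.002,"ty": 0,"tz": -0.22,"wx": 0,"wy": 0,"wz": 0,"fingers": 0.45}])

```text
t: 9.45
position: [0.3168, -0.1052, 0.2666]
ee_rot: [0.443, 2.54, -0.137]
contact_force: [0.2, -0.8, -0.8]
gripper_width: 0.453
grip_force: 0.0
```

Run:
```python
from plan import *
from bench import ctrl
o=ctrl.get_obs();print(o["q"].round(2),o["position"])
im={n:ctrl.grab_frame(n)["image"][:,:,::-1] for n in("scene","side")}
c=np.hstack([cv2.resize(np.ascontiguousarray(x),(400,311),interpolation=cv2.INTER_CUBIC) for x in(im["side"][180:320,180:360],im["scene"][150:290,220:400])])
cv2.imwrite("pics/plate2.png",c)
```

```text
[-0.79 -0.43  2.5   0.42  0.59 -2.31] [ 0.31683859 -0.10523974  0.26656098]
```

View pics/plate2.png

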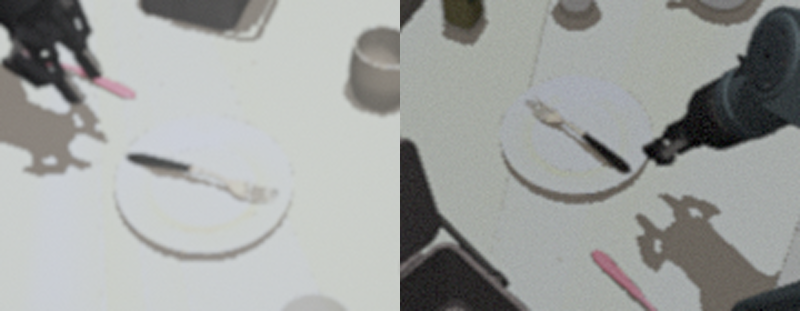

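The fork lies flat within the plate's rim: black handle at (155,160), tines at (265,190) in the left panel. Next is the lid.

Run:
```python
from plan import *
A=now()
def P(x,y,zt): return pose(W(C,[(x,y,zt*1000)])[0],0,off=.173)
B0=pose([.42,-.14,.30],np.radians(-20));B=P(165,-150,.305);D=P(165,-10,.305);E=P(55,-10,.305)
for a,b in((A,B0),(B0,B),(B,D),(D,E)):print(delta(a,b),b[0])
```

```text
[-0.289  0.004 -0.249 -0.     0.271  0.002] [ 0.37017194 -0.12190151  0.44565236]
[-0.383  0.428  0.071  0.     0.444  0.   ] [0.62367537 0.01353293 0.478     ]
[0.   0.28 0.   0.   0.   0.  ] [0.67147088 0.14512164 0.478     ]
[0.22 0.   0.   0.   0.   0.  ] [0.56807974 0.18267525 0.478     ]
```

Call:
drive_tool(deltas=[{"tx": -0.07,"ty": 0,"tz": -0.07,"wx": 0,"wy": 0.07,"wz": 0,"fingers": 0},{"tx": -0.15,"ty": 0,"tz": -0.14,"wx": 0,"wy": 0.14,"wz": 0,"fingers": 0},{"tx": -0.22,"ty": 0,"tz": -0.2,"wx": 0,"wy": 0.2,"wz": 0,"fingers": 0},{"tx": -0.289,"ty": 0.004,"tz": -0.249,"wx": 0,"wy": 0.271,"wz": 0,"fingers": 0},{"tx": -0.289,"ty": 0.004,"tz": -0.249,"wx": 0,"wy": 0.271,"wz": 0,"fingers": 0},{"tx": -0.289,"ty": 0.004,"tz": -0.249,"wx": 0,"wy": 0.271,"wz": 0,"fingers": 0}])

```text
t: 10.3
position: [0.3709, -0.1223, 0.4421]
ee_rot: [0.483, 2.762, -0.08]
contact_force: [-0.1, 0.5, -0.8]
gripper_width: -0.001
grip_force: 0.0
```

Call:
drive_tool(deltas=[{"tx": -0.1,"ty": 0.08,"tz": 0.0,"wx": 0,"wy": 0.1,"wz": 0,"fingers": 0},{"tx": -0.19,"ty": 0.16,"tz": 0.02,"wx": 0,"wy": 0.2,"wz": 0,"fingers": 0},{"tx": -0.27,"ty": 0.24,"tz": 0.04,"wx": 0,"wy": 0.3,"wz": 0,"fingers": 0},{"tx": -0.34,"ty": 0.34,"tz": 0.06,"wx": 0,"wy": 0.4,"wz": 0,"fingers": 0},{"tx": -0.383,"ty": 0.428,"tz": 0.071,"wx": 0,"wy": 0.444,"wz": 0,"fingers": 0},{"tx": -0.383,"ty": 0.428,"tz": 0.071,"wx": 0,"wy": 0.444,"wz": 0,"fingers": 0},{"tx": -0.383,"ty": 0.428,"tz": 0.071,"wx": 0,"wy": 0.444,"wz": 0,"fingers": 0}])

```text
t: 11.18
position: [0.6237, 0.0135, 0.4739]
ee_rot: [-0.54, -3.088, -0.0]
contact_force: [0.2, 0.2, 0.6]
gripper_width: 0.0
grip_force: 0.0
```

Run:
```python
from plan import *
from bench import ctrl
def P(x,y,zt): return pose(W(C,[(x,y,zt*1000)])[0],0,off=.173)
A=now();D=P(165,-10,.305);E=P(55,-10,.305)
print(ctrl.get_obs()["q"].round(2),delta(A,D),delta(A,E))
```

```text
[-0.17  0.24  1.39  0.    1.51 -1.39] [-0.001  0.28  -0.008 -0.001 -0.008  0.003] [ 0.219  0.28  -0.007 -0.001 -0.008  0.003]
```

Call:
drive_tool(deltas=[{"tx": 0,"ty": 0.09,"tz": -0.008,"wx": 0,"wy": 0,"wz": 0,"fingers": 0},{"tx": 0,"ty": 0.19,"tz": -0.008,"wx": 0,"wy": 0,"wz": 0,"fingers": 0},{"tx": 0,"ty": 0.28,"tz": -0.008,"wx": 0,"wy": 0,"wz": 0,"fingers": 0},{"tx": 0.01,"ty": 0.28,"tz": -0.008,"wx": 0,"wy": 0,"wz": 0,"fingers": 0},{"tx": 0.04,"ty": 0.28,"tz": -0.008,"wx": 0,"wy": 0,"wz": 0,"fingers": 0},{"tx": 0.07,"ty": 0.28,"tz": -0.008,"wx": 0,"wy": 0,"wz": 0,"fingers": 0},{"tx": 0.1,"ty": 0.28,"tz": -0.008,"wx": 0,"wy": 0,"wz": 0,"fingers": 0},{"tx": 0.13,"ty": 0.28,"tz": -0.008,"wx": 0,"wy": 0,"wz": 0,"fingers": 0},{"tx": 0.16,"ty": 0.28,"tz": -0.008,"wx": 0,"wy": 0,"wz": 0,"fingers": 0},{"tx": 0.19,"ty": 0.28,"tz": -0.008,"wx": 0,"wy": 0,"wz": 0,"fingers": 0},{"tx": 0.22,"ty": 0.28,"tz": -0.008,"wx": 0,"wy": 0,"wz": 0,"fingers": 0},{"tx": 0.22,"ty": 0.28,"tz": -0.008,"wx": 0,"wy": 0,"wz": 0,"fingers": 0}])

```text
t: 12.68
position: [0.5673, 0.1834, 0.4814]
ee_rot: [-0.54, -3.093, -0.001]
contact_force: [-0.3, 0.3, 1.0]
gripper_width: 0.001
grip_force: 0.0
```

Run:
```python
from plan import *
from bench import ctrl
def P(x,y,zt,yaw=0): return pose(W(C,[(x,y,zt*1000)])[0],0,off=.173,yaw=yaw)
A=now();print(ctrl.get_obs()["q"].round(2),cad(A[0]))
# to bar at back: y_t along caddy x => yaw +-90
for s in(1,-1):
  H=P(121.5,0,.20,s*np.pi/2);print(s,delta(A,H))
im=ctrl.grab_frame("side")["image"][:,:,::-1];cv2.imwrite("pics/lid.png",cv2.resize(np.ascontiguousarray(im[20:205,180:355]),(525,555)))
```

```text
[ 0.11  0.18  1.46  0.    1.51 -1.11] [ 54.   -9.6 481.4]
1 [-1.350e-01  1.900e-02  2.170e-01 -2.000e-03 -2.000e-03  2.003e+00]
-1 [-0.135  0.019  0.217  0.002 -0.002 -1.997]
```

Call:
drive_tool(deltas=[{"tx": -0.05,"ty": 0.01,"tz": 0,"wx": 0,"wy": 0,"wz": 0.23,"fingers": 0.35},{"tx": -0.1,"ty": 0.015,"tz": 0,"wx": 0,"wy": 0,"wz": 0.46,"fingers": 0.35},{"tx": -0.135,"ty": 0.019,"tz": 0.03,"wx": 0,"wy": 0,"wz": 0.69,"fingers": 0.35},{"tx": -0.135,"ty": 0.019,"tz": 0.06,"wx": 0,"wy": 0,"wz": 0.92,"fingers": 0.35},{"tx": -0.135,"ty": 0.019,"tz": 0.1,"wx": 0,"wy": 0,"wz": 1.0,"fingers": 0.35},{"tx": -0.135,"ty": 0.019,"tz": 0.1,"wx": 0,"wy": 0,"wz": 1.0,"fingers": 0.35}])

```text
t: 13.48
position: [0.6348, 0.1684, 0.4286]
ee_rot: [-1.682, -2.647, 0.005]
contact_force: [0.1, -0.7, 1.2]
gripper_width: 0.35
grip_force: 0.0
```

Call:
drive_tool(deltas=[{"tx": 0,"ty": 0,"tz": 0.03,"wx": 0,"wy": 0,"wz": 0.23,"fingers": 0.35},{"tx": 0,"ty": 0,"tz": 0.06,"wx": 0,"wy": 0,"wz": 0.46,"fingers": 0.35},{"tx": 0,"ty": 0,"tz": 0.09,"wx": 0,"wy": 0,"wz": 0.69,"fingers": 0.35},{"tx": 0,"ty": 0,"tz": 0.117,"wx": 0,"wy": 0,"wz": 0.92,"fingers": 0.35},{"tx": 0,"ty": 0,"tz": 0.117,"wx": 0,"wy": 0,"wz": 1.0,"fingers": 0.35},{"tx": 0,"ty": 0,"tz": 0.117,"wx": 0,"wy": 0,"wz": 1.0,"fingers": 0.35},{"tx": 0,"ty": 0,"tz": 0.117,"wx": 0,"wy": 0,"wz": 1.0,"fingers": 0.35}])

```text
t: 14.35
position: [0.6351, 0.1688, 0.3734]
ee_rot: [-2.569, -1.807, -0.0]
contact_force: [-0.0, -0.3, -1.2]
gripper_width: 0.348
grip_force: 0.0
```

Run:
```python
from plan import *
from bench import ctrl
o=ctrl.get_obs();f=ctrl.grab_frame("wrist");f["o"]=o;pickle.dump(f,open("wrist4.pkl","wb"))
s=ctrl.grab_frame("side")["image"][:,:,::-1][65:195,205:345]
c=np.zeros((600,800,3),np.uint8);c[:375,:500]=cv2.resize(f["image"][:,:,::-1],(500,375));c[:278,500:]=cv2.resize(np.ascontiguousarray(s),(300,278),interpolation=cv2.INTER_CUBIC)
cv2.imwrite("pics/bar.png",cv2.convertScaleAbs(c[:380],alpha=1.8,beta=20));print(cad(o["position"]),o["q"].round(2))
```

```text
[ 1.227e+02 -2.000e-01  3.734e+02] [0.08 0.39 1.41 0.   1.34 0.42]
```

View pics/bar.png

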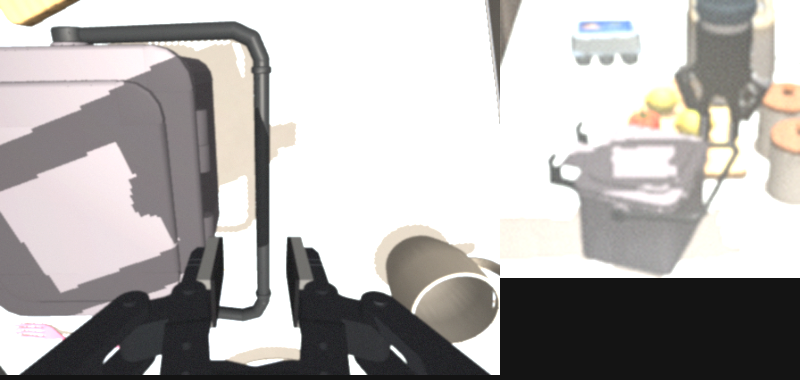

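The lid is shut: the wrist view shows the closed lid on the left and the side view shows it level. The bar runs from (262,70) to (263,295) in the wrist panel, and the fingers stand on either side of its line.

Run:
```python
from plan import *
f=pickle.load(open("wrist4.pkl","rb"))
for q in((262,70),(263,295),(263,180),(66,28),(66,44)):print(q,wz(f,(q[0]*1.6,q[1]*1.6),.1226))
A=now()
def P(x,y,zt): return pose(W(C,[(x,y,zt*1000)])[0],0,off=.173,yaw=np.pi/2)
print(delta(A,P(121.5,0,.116)))
```

```text
(262, 70) [126.2  81.7 122.6]
(263, 295) [128.6 -86.2 122.6]
(263, 180) [127.6   9.4 122.6]
(66, 28) [  8.2 105.3 122.6]
(66, 44) [  6.6  96.4 122.6]
[ 0.    -0.002  0.168 -0.001 -0.     0.004]
```

Call:
drive_tool(deltas=[{"tx": 0,"ty": 0.005,"tz": 0.04,"wx": 0,"wy": 0,"wz": 0,"fingers": 0.35},{"tx": 0,"ty": 0.005,"tz": 0.1,"wx": 0,"wy": 0,"wz": 0,"fingers": 0.35},{"tx": 0,"ty": 0.005,"tz": 0.15,"wx": 0,"wy": 0,"wz": 0,"fingers": 0.35},{"tx": 0,"ty": 0.005,"tz": 0.176,"wx": 0,"wy": 0,"wz": 0,"fingers": 0.35},{"tx": 0,"ty": 0.005,"tz": 0.176,"wx": 0,"wy": 0,"wz": 0,"fingers": 0.17},{"tx": 0,"ty": 0.005,"tz": 0.176,"wx": 0,"wy": 0,"wz": 0,"fingers": 0.17},{"tx": 0,"ty": 0.005,"tz": 0.176,"wx": 0,"wy": 0,"wz": 0,"fingers": 0.17}], force=20)

```text
t: 15.32
position: [0.6374, 0.1679, 0.2855]
ee_rot: [-2.571, -1.805, -0.001]
contact_force: [1.5, -1.1, 0.0]
gripper_width: 0.167
grip_force: 1.0
```

Run:
```python
from plan import *
from bench import ctrl
o=ctrl.get_obs();A=now(o);print(cad(A[0]),"force in caddy",o["contact_force"]@ex,o["contact_force"]@ey,"y_t.ex",A[1][:,1]@ex)
```

```text
[ 1.251e+02 -2.000e-01  2.855e+02] force in caddy 1.8084329512572705 -0.4928197059448751 y_t.ex 0.999998734907016
```

Call:
drive_tool(deltas=[{"tx": 0,"ty": 0.005,"tz": 0,"wx": 0,"wy": 0,"wz": 0,"fingers": 0.17},{"tx": 0,"ty": 0.005,"tz": 0,"wx": 0,"wy": 0,"wz": 0,"fingers": 0.13},{"tx": 0,"ty": 0.005,"tz": 0,"wx": 0,"wy": 0,"wz": 0,"fingers": 0.0},{"tx": 0,"ty": 0.005,"tz": 0,"wx": 0,"wy": 0,"wz": 0,"fingers": 0.0},{"tx": 0,"ty": 0.005,"tz": 0,"wx": 0,"wy": 0,"wz": 0,"fingers": 0.0}], force=20)

```text
t: 15.95
position: [0.6395, 0.1671, 0.2848]
ee_rot: [-2.571, -1.804, 0.0]
contact_force: [3.5, -0.6, 0.6]
gripper_width: 0.105
grip_force: 19.6
```

Run:
```python
from plan import *
from bench import ctrl
o=ctrl.get_obs();A=now(o);print(cad(A[0]),"force in caddy",o["contact_force"]@ex,o["contact_force"]@ey,o["contact_force"][2])
```

```text
[ 1.275e+02 -2.000e-01  2.848e+02] force in caddy 3.5136701084671533 0.5883137893658237 0.6152386701387985
```

Run:
```python
import numpy as np
p0=np.radians(5)
for k in range(1,21):
    p=p0+.125*k;print(f'{{"tx": 0, "ty": {.244*(np.cos(p)-np.cos(p0)):.3f}, "tz": {-.244*(np.sin(p)-np.sin(p0)):.3f}, "wx": 0, "wy": 0, "wz": 0, "fingers": 0}}, ',end="")
```

```text
{"tx": 0, "ty": -0.005, "tz": -0.030, "wx": 0, "wy": 0, "wz": 0, "fingers": 0}, {"tx": 0, "ty": -0.013, "tz": -0.059, "wx": 0, "wy": 0, "wz": 0, "fingers": 0}, {"tx": 0, "ty": -0.025, "tz": -0.088, "wx": 0, "wy": 0, "wz": 0, "fingers": 0}, {"tx": 0, "ty": -0.040, "tz": -0.114, "wx": 0, "wy": 0, "wz": 0, "fingers": 0}, {"tx": 0, "ty": -0.058, "tz": -0.138, "wx": 0, "wy": 0, "wz": 0, "fingers": 0}, {"tx": 0, "ty": -0.080, "tz": -0.160, "wx": 0, "wy": 0, "wz": 0, "fingers": 0}, {"tx": 0, "ty": -0.104, "tz": -0.179, "wx": 0, "wy": 0, "wz": 0, "fingers": 0}, {"tx": 0, "ty": -0.130, "tz": -0.195, "wx": 0, "wy": 0, "wz": 0, "fingers": 0}, {"tx": 0, "ty": -0.157, "tz": -0.207, "wx": 0, "wy": 0, "wz": 0, "fingers": 0}, {"tx": 0, "ty": -0.187, "tz": -0.216, "wx": 0, "wy": 0, "wz": 0, "fingers": 0}, {"tx": 0, "ty": -0.217, "tz": -0.221, "wx": 0, "wy": 0, "wz": 0, "fingers": 0}, {"tx": 0, "ty": -0.247, "tz": -0.223, "wx": 0, "wy": 0, "wz": 0, "fingers": 0}, {"tx": 0, "ty": -0.277, "tz": -0.220, "wx": 0, "wy": 0, "wz": 0, "fingers": 0}, {"tx": 0, "ty": -0.307, "tz": -0.214, "wx": 0, "wy": 0, "wz": 0, "fingers": 0}, {"tx": 0, "ty": -0.336, "tz": -0.204, "wx": 0, "wy": 0, "wz": 0, "fingers": 0}, {"tx": 0, "ty": -0.364, "tz": -0.191, "wx": 0, "wy": 0, "wz": 0, "fingers": 0}, {"tx": 0, "ty": -0.389, "tz": -0.174, "wx": 0, "wy": 0, "wz": 0, "fingers": 0}, {"tx": 0, "ty": -0.412, "tz": -0.155, "wx": 0, "wy": 0, "wz": 0, "fingers": 0}, {"tx": 0, "ty": -0.433, "tz": -0.132, "wx": 0, "wy": 0, "wz": 0, "fingers": 0}, {"tx": 0, "ty": -0.451, "tz": -0.107, "wx": 0, "wy": 0, "wz": 0, "fingers": 0},
```

Swing the handle in two halves. The deltas for the second half are measured from where the first one ends.

Call:
drive_tool(deltas=[{"tx": 0,"ty": -0.005,"tz": -0.03,"wx": 0,"wy": 0,"wz": 0,"fingers": 0},{"tx": 0,"ty": -0.013,"tz": -0.059,"wx": 0,"wy": 0,"wz": 0,"fingers": 0},{"tx": 0,"ty": -0.025,"tz": -0.088,"wx": 0,"wy": 0,"wz": 0,"fingers": 0},{"tx": 0,"ty": -0.04,"tz": -0.114,"wx": 0,"wy": 0,"wz": 0,"fingers": 0},{"tx": 0,"ty": -0.058,"tz": -0.138,"wx": 0,"wy": 0,"wz": 0,"fingers": 0},{"tx": 0,"ty": -0.08,"tz": -0.16,"wx": 0,"wy": 0,"wz": 0,"fingers": 0},{"tx": 0,"ty": -0.104,"tz": -0.179,"wx": 0,"wy": 0,"wz": 0,"fingers": 0},{"tx": 0,"ty": -0.13,"tz": -0.195,"wx": 0,"wy": 0,"wz": 0,"fingers": 0},{"tx": 0,"ty": -0.157,"tz": -0.207,"wx": 0,"wy": 0,"wz": 0,"fingers": 0},{"tx": 0,"ty": -0.187,"tz": -0.216,"wx": 0,"wy": 0,"wz": 0,"fingers": 0},{"tx": 0,"ty": -0.217,"tz": -0.221,"wx": 0,"wy": 0,"wz": 0,"fingers": 0},{"tx": 0,"ty": -0.217,"tz": -0.221,"wx": 0,"wy": 0,"wz": 0,"fingers": 0}], force=30)

```text
t: 17.45
position: [0.5327, 0.2046, 0.3861]
ee_rot: [-2.561, -1.801, 0.028]
contact_force: [-0.8, 2.9, -36.7]
gripper_width: 0.105
grip_force: 28.9
```

Call:
drive_tool(deltas=[{"tx": 0,"ty": -0.03,"tz": -0.002,"wx": 0,"wy": 0,"wz": 0,"fingers": 0},{"tx": 0,"ty": -0.06,"tz": 0.001,"wx": 0,"wy": 0,"wz": 0,"fingers": 0},{"tx": 0,"ty": -0.09,"tz": 0.007,"wx": 0,"wy": 0,"wz": 0,"fingers": 0},{"tx": 0,"ty": -0.119,"tz": 0.017,"wx": 0,"wy": 0,"wz": 0,"fingers": 0},{"tx": 0,"ty": -0.147,"tz": 0.03,"wx": 0,"wy": 0,"wz": 0,"fingers": 0},{"tx": 0,"ty": -0.172,"tz": 0.047,"wx": 0,"wy": 0,"wz": 0,"fingers": 0},{"tx": 0,"ty": -0.195,"tz": 0.066,"wx": 0,"wy": 0,"wz": 0,"fingers": 0},{"tx": 0,"ty": -0.216,"tz": 0.089,"wx": 0,"wy": 0,"wz": 0,"fingers": 0},{"tx": 0,"ty": -0.234,"tz": 0.114,"wx": 0,"wy": 0,"wz": 0,"fingers": 0},{"tx": 0,"ty": -0.234,"tz": 0.114,"wx": 0,"wy": 0,"wz": 0,"fingers": 0}])

```text
t: 18.7
position: [0.4286, 0.2407, 0.3368]
ee_rot: [2.565, 1.799, -0.004]
contact_force: [17.7, -18.3, -15.3]
gripper_width: 0.101
grip_force: 30.1
```

Run:
```python
from plan import *
from bench import ctrl
o=ctrl.get_obs();A=now(o);print(cad(A[0]),o["gripper_width"],"force in caddy",o["contact_force"]@ex,o["contact_force"]@ey,o["contact_force"][2],o["q"].round(2))
```

```text
[-95.9  -3.1 336.8] 0.10106611192129603 force in caddy 22.842643066828124 -11.157246239412244 -15.317876227369082 [ 0.27  0.07  1.88 -0.01  1.19  0.62]
```

Call:
drive_tool(deltas=[{"tx": 0,"ty": 0,"tz": 0,"wx": 0,"wy": 0,"wz": 0,"fingers": 0.2},{"tx": 0,"ty": 0,"tz": 0,"wx": 0,"wy": 0,"wz": 0,"fingers": 0.3},{"tx": 0,"ty": 0,"tz": 0,"wx": 0,"wy": 0,"wz": 0,"fingers": 0.35},{"tx": 0,"ty": 0,"tz": -0.05,"wx": 0,"wy": 0,"wz": 0,"fingers": 0.35},{"tx": 0,"ty": 0,"tz": -0.11,"wx": 0,"wy": 0,"wz": 0,"fingers": 0.35},{"tx": 0,"ty": 0,"tz": -0.11,"wx": 0,"wy": 0,"wz": 0,"fingers": 0},{"tx": 0,"ty": 0,"tz": -0.11,"wx": 0,"wy": 0,"wz": 0,"fingers": 0},{"tx": 0,"ty": 0,"tz": -0.11,"wx": 0,"wy": 0,"wz": 0,"fingers": 0}])

```text
t: 19.7
position: [0.4269, 0.2437, 0.3922]
ee_rot: [-2.569, -1.804, 0.005]
contact_force: [0.6, -0.2, -0.7]
gripper_width: 0.003
grip_force: 0.0
```

Run:
```python
from plan import *
from bench import ctrl
o=ctrl.get_obs();A=now(o);print(cad(A[0]),o["contact_force"])
def P(x,y,zt): return pose(W(C,[(x,y,zt*1000)])[0],0,off=.173,yaw=np.pi/2)
# bar contact at x (C coords incl +6): theta->x,z
for zt in(.185,.165,.155,.150,.145,.140):
    zb=zt*1000-5-112;x=6-np.sqrt(122**2-zb**2);print(zt,round(x,1),delta(A,P(x,-1,zt)))
f=ctrl.grab_frame("wrist");f["o"]=o;pickle.dump(f,open("wrist5.pkl","wb"))
ss=ctrl.grab_frame("side")["image"][:,:,::-1];s=ss[85:165,205:305];w=ctrl.grab_frame("scene")["image"][:,:,::-1][260:370,180:300]
c=np.zeros((600,800,3),np.uint8);c[:330,:440]=cv2.resize(f["image"][:,:,::-1],(440,330));c[:288,440:]=cv2.resize(np.ascontiguousarray(s),(360,288),interpolation=cv2.INTER_CUBIC)
c[290:,440:]=cv2.resize(np.ascontiguousarray(w),(360,310),interpolation=cv2.INTER_CUBIC)
cv2.imwrite("pics/press.png",cv2.convertScaleAbs(c,alpha=1.8,beta=20))
```

```text
[-98.5  -0.8 392.2] [ 0.63665299 -0.24098904 -0.66207192]
0.185 -95.3 [-0.     0.007  0.068 -0.005  0.002  0.002]
0.165 -106.2 [-0.    -0.015  0.108 -0.005  0.002  0.002]
0.155 -109.9 [-0.    -0.022  0.128 -0.005  0.002  0.002]
0.15 -111.5 [-0.    -0.025  0.138 -0.005  0.002  0.002]
0.145 -112.7 [-0.    -0.028  0.148 -0.005  0.002  0.002]
0.14 -113.8 [-0.    -0.03   0.158 -0.005  0.002  0.002]
```

Call:
drive_tool(deltas=[{"tx": 0,"ty": 0,"tz": 0.04,"wx": 0,"wy": 0,"wz": 0,"fingers": 0},{"tx": 0,"ty": 0.003,"tz": 0.065,"wx": 0,"wy": 0,"wz": 0,"fingers": 0},{"tx": 0,"ty": -0.002,"tz": 0.078,"wx": 0,"wy": 0,"wz": 0,"fingers": 0},{"tx": 0,"ty": -0.01,"tz": 0.09,"wx": 0,"wy": 0,"wz": 0,"fingers": 0},{"tx": 0,"ty": -0.013,"tz": 0.1,"wx": 0,"wy": 0,"wz": 0,"fingers": 0},{"tx": 0,"ty": -0.015,"tz": 0.108,"wx": 0,"wy": 0,"wz": 0,"fingers": 0},{"tx": 0,"ty": -0.015,"tz": 0.108,"wx": 0,"wy": 0,"wz": 0,"fingers": 0}])

```text
t: 20.72
position: [0.4201, 0.2464, 0.3392]
ee_rot: [-2.57, -1.804, 0.002]
contact_force: [-0.3, 0.4, -0.1]
gripper_width: 0.002
grip_force: 0.0
```

Call:
drive_tool(deltas=[{"tx": 0,"ty": -0.002,"tz": 0.004,"wx": 0,"wy": 0,"wz": 0,"fingers": 0},{"tx": 0,"ty": -0.003,"tz": 0.008,"wx": 0,"wy": 0,"wz": 0,"fingers": 0},{"tx": 0,"ty": -0.003,"tz": 0.008,"wx": 0,"wy": 0,"wz": 0,"fingers": 0}])

```text
t: 21.1
position: [0.4187, 0.2468, 0.3353]
ee_rot: [-2.57, -1.804, 0.002]
contact_force: [-0.3, -0.0, -0.2]
gripper_width: 0.007
grip_force: 0.0
```

Run:
```python
from plan import *
from bench import ctrl
o=ctrl.get_obs();A=now(o);print(cad(A[0])-[0,0,173],o["contact_force"],o["moment"])
```

```text
[-107.3   -0.7  162.3] [-0.30787448 -0.00539108 -0.16894413] [ 0.02617064 -0.00453582  0.01382045]
```

Call:
drive_tool(deltas=[{"tx": 0,"ty": -0.002,"tz": 0.004,"wx": 0,"wy": 0,"wz": 0,"fingers": 0},{"tx": 0,"ty": -0.003,"tz": 0.007,"wx": 0,"wy": 0,"wz": 0,"fingers": 0},{"tx": 0,"ty": -0.003,"tz": 0.007,"wx": 0,"wy": 0,"wz": 0,"fingers": 0}])

```text
t: 21.48
position: [0.4173, 0.2474, 0.3317]
ee_rot: [-2.57, -1.804, 0.002]
contact_force: [0.5, -0.6, -0.0]
gripper_width: 0.002
grip_force: 0.0
```

Call:
drive_tool(deltas=[{"tx": 0,"ty": -0.001,"tz": 0.003,"wx": 0,"wy": 0,"wz": 0,"fingers": 0},{"tx": 0,"ty": -0.002,"tz": 0.005,"wx": 0,"wy": 0,"wz": 0,"fingers": 0},{"tx": 0,"ty": -0.002,"tz": 0.005,"wx": 0,"wy": 0,"wz": 0,"fingers": 0}])

```text
t: 21.85
position: [0.4164, 0.2477, 0.3294]
ee_rot: [-2.57, -1.804, 0.002]
contact_force: [-0.2, 0.3, -0.1]
gripper_width: 0.003
grip_force: 0.0
```

Run:
```python
from plan import *
from bench import ctrl
f=ctrl.grab_frame("wrist")
ss=ctrl.grab_frame("side")["image"][:,:,::-1];s=ss[85:165,205:305];w=ctrl.grab_frame("scene")["image"][:,:,::-1][260:370,180:300]
c=np.zeros((600,800,3),np.uint8);c[:330,:440]=cv2.resize(f["image"][:,:,::-1],(440,330));c[:288,440:]=cv2.resize(np.ascontiguousarray(s),(360,288),interpolation=cv2.INTER_CUBIC)
c[290:,440:]=cv2.resize(np.ascontiguousarray(w),(360,310),interpolation=cv2.INTER_CUBIC)
g=pickle.load(open("wrist5.pkl","rb"))["image"][:,:,::-1];c[335:,:353]=cv2.resize(g,(353,265))
cv2.imwrite("pics/press2.png",cv2.convertScaleAbs(c,alpha=1.8,beta=20))
```

```text
(no output)
```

View pics/press2.png

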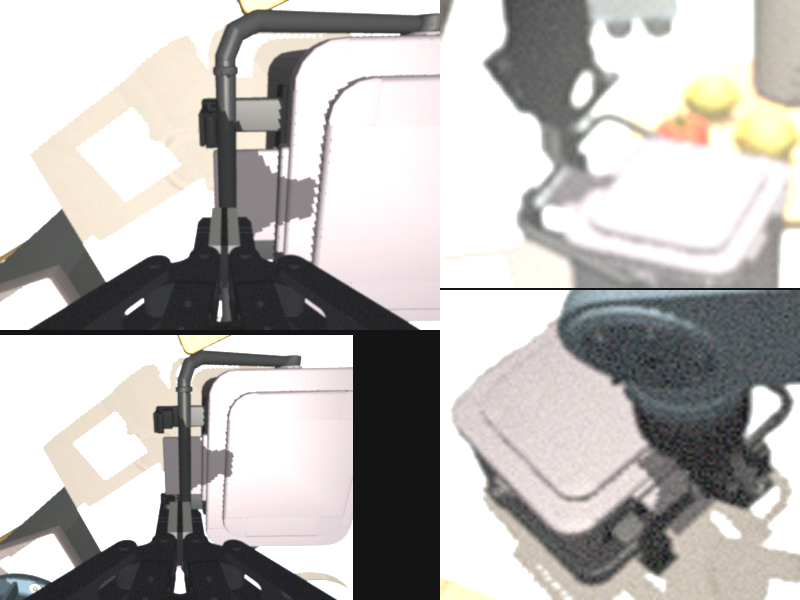

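The wrist panel shows the bar under the closed fingertips at (225,210), sitting just behind and above the left hook at (210,120). It follows freely, so I'll keep pressing gently.

Call:
drive_tool(deltas=[{"tx": 0,"ty": -0.001,"tz": 0.003,"wx": 0,"wy": 0,"wz": 0,"fingers": 0},{"tx": 0,"ty": -0.001,"tz": 0.005,"wx": 0,"wy": 0,"wz": 0,"fingers": 0},{"tx": 0,"ty": -0.001,"tz": 0.005,"wx": 0,"wy": 0,"wz": 0,"fingers": 0}])

```text
t: 22.38
position: [0.4163, 0.2478, 0.3273]
ee_rot: [-2.571, -1.804, 0.0]
contact_force: [1.6, -0.9, 2.6]
gripper_width: 0.003
grip_force: 1.5
```

Call:
drive_tool(deltas=[{"tx": 0,"ty": -0.001,"tz": 0.003,"wx": 0,"wy": 0,"wz": 0,"fingers": 0},{"tx": 0,"ty": -0.001,"tz": 0.004,"wx": 0,"wy": 0,"wz": 0,"fingers": 0},{"tx": 0,"ty": -0.001,"tz": 0.004,"wx": 0,"wy": 0,"wz": 0,"fingers": 0}])

```text
t: 22.75
position: [0.4161, 0.2479, 0.3255]
ee_rot: [-2.571, -1.805, -0.001]
contact_force: [1.1, -2.7, 5.6]
gripper_width: -0.0
grip_force: 2.6
```

Now it's on the hooks. Keep pressing in small steps.

Call:
drive_tool(deltas=[{"tx": 0,"ty": 0,"tz": 0.003,"wx": 0,"wy": 0,"wz": 0,"fingers": 0},{"tx": 0,"ty": 0,"tz": 0.004,"wx": 0,"wy": 0,"wz": 0,"fingers": 0},{"tx": 0,"ty": 0,"tz": 0.004,"wx": 0,"wy": 0,"wz": 0,"fingers": 0}])

```text
t: 23.12
position: [0.4165, 0.2478, 0.324]
ee_rot: [2.571, 1.804, 0.002]
contact_force: [3.5, -4.5, 7.0]
gripper_width: 0.002
grip_force: 3.6
```

Call:
drive_tool(deltas=[{"tx": 0,"ty": 0,"tz": 0.002,"wx": 0,"wy": 0,"wz": 0,"fingers": 0},{"tx": 0,"ty": 0,"tz": 0.003,"wx": 0,"wy": 0,"wz": 0,"fingers": 0},{"tx": 0,"ty": 0,"tz": 0.003,"wx": 0,"wy": 0,"wz": 0,"fingers": 0}])

```text
t: 23.5
position: [0.4169, 0.2477, 0.3229]
ee_rot: [2.57, 1.804, 0.004]
contact_force: [4.6, -4.7, 9.4]
gripper_width: -0.001
grip_force: 4.4
```

Call:
drive_tool(deltas=[{"tx": 0,"ty": 0,"tz": 0.002,"wx": 0,"wy": 0,"wz": 0,"fingers": 0},{"tx": 0,"ty": 0,"tz": 0.003,"wx": 0,"wy": 0,"wz": 0,"fingers": 0},{"tx": 0,"ty": 0,"tz": 0.003,"wx": 0,"wy": 0,"wz": 0,"fingers": 0}])

```text
t: 23.88
position: [0.4172, 0.2476, 0.3219]
ee_rot: [2.569, 1.803, 0.005]
contact_force: [4.8, -7.3, 9.6]
gripper_width: 0.0
grip_force: 5.1
```

Call:
drive_tool(deltas=[{"tx": 0,"ty": 0,"tz": 0.002,"wx": 0,"wy": 0,"wz": 0,"fingers": 0},{"tx": 0,"ty": 0,"tz": 0.003,"wx": 0,"wy": 0,"wz": 0,"fingers": 0},{"tx": 0,"ty": 0,"tz": 0.003,"wx": 0,"wy": 0,"wz": 0,"fingers": 0}])

```text
t: 24.25
position: [0.4149, 0.2481, 0.3178]
ee_rot: [-2.569, -1.803, 0.004]
contact_force: [0.5, 0.8, -0.8]
gripper_width: 0.001
grip_force: 0.0
```

The force has dropped to zero, so it snapped. I'll check that it sits on its seats with a light press.

Call:
drive_tool(deltas=[{"tx": 0,"ty": 0,"tz": 0.002,"wx": 0,"wy": 0,"wz": 0,"fingers": 0},{"tx": 0,"ty": 0,"tz": 0.003,"wx": 0,"wy": 0,"wz": 0,"fingers": 0},{"tx": 0,"ty": 0,"tz": 0.003,"wx": 0,"wy": 0,"wz": 0,"fingers": 0}])

```text
t: 24.62
position: [0.4153, 0.2481, 0.3166]
ee_rot: [-2.57, -1.804, 0.003]
contact_force: [0.9, -0.8, -0.3]
gripper_width: 0.005
grip_force: 0.0
```

Call:
drive_tool(deltas=[{"tx": 0,"ty": 0,"tz": 0.002,"wx": 0,"wy": 0,"wz": 0,"fingers": 0},{"tx": 0,"ty": 0,"tz": 0.003,"wx": 0,"wy": 0,"wz": 0,"fingers": 0},{"tx": 0,"ty": 0,"tz": 0.003,"wx": 0,"wy": 0,"wz": 0,"fingers": 0}])

```text
t: 25.0
position: [0.4155, 0.2481, 0.3161]
ee_rot: [-2.57, -1.804, 0.002]
contact_force: [-2.5, -1.1, 6.6]
gripper_width: -0.001
grip_force: 3.2
```

Call:
drive_tool(deltas=[{"tx": 0,"ty": 0,"tz": -0.02,"wx": 0,"wy": 0,"wz": 0,"fingers": 0},{"tx": 0,"ty": 0,"tz": -0.1,"wx": 0,"wy": 0,"wz": 0,"fingers": 0},{"tx": 0,"ty": 0,"tz": -0.2,"wx": 0,"wy": 0,"wz": 0,"fingers": 0},{"tx": 0,"ty": 0,"tz": -0.2,"wx": 0,"wy": 0,"wz": 0,"fingers": 0},{"tx": 0,"ty": 0,"tz": -0.2,"wx": 0,"wy": 0,"wz": 0,"fingers": 0}])

```text
t: 25.62
position: [0.4155, 0.2479, 0.4153]
ee_rot: [-2.57, -1.804, 0.001]
contact_force: [-0.5, -0.1, -0.3]
gripper_width: -0.002
grip_force: 0.0
```

Run:
```python
from plan import *
from bench import ctrl
o=ctrl.get_obs();f=ctrl.grab_frame("wrist");f["o"]=o;pickle.dump(f,open("wrist6.pkl","wb"))
p,Rm=now(o);T=f["tool_from_camera"]
def px(P):
    q=np.linalg.inv(T)@np.r_[Rm.T@(W(C,[P])[0]-p),1];u=f["camera_matrix"]@q[:3];return u[:2]/u[2]
g=cv2.cvtColor(f["image"],cv2.COLOR_RGB2GRAY)
for y in(75,50,20):
    u=px((-112,y,140));r=int(round(u[1]));c=int(round(u[0]));print(y,u.round(1),c-40,g[r,c-40:c+40:2].tolist())
# dark-column profile per caddy z hypothesis: predicted bar columns
for zb in(136,141,146,154):print(zb,px((6-np.sqrt(122**2-(zb-112)**2),75,zb)).round(1))
```

```text
75 [285.2  88.3] 245 [110, 111, 112, 111, 111, 110, 110, 112, 110, 112, 112, 111, 110, 110, 96, 41, 29, 36, 57, 63, 43, 32, 59, 163, 185, 186, 185, 185, 185, 185, 185, 186, 186, 183, 147, 110, 112, 111, 111, 111]
50 [285.2 128.8] 245 [109, 110, 111, 109, 110, 110, 111, 111, 112, 111, 96, 36, 21, 8, 15, 20, 23, 17, 18, 21, 20, 20, 14, 20, 45, 78, 81, 82, 83, 80, 82, 83, 82, 82, 83, 82, 82, 82, 82, 84]
20 [285.1 174. ] 245 [110, 110, 110, 111, 110, 109, 109, 108, 108, 109, 110, 111, 110, 109, 111, 107, 48, 17, 18, 20, 23, 19, 15, 41, 57, 57, 57, 57, 59, 58, 59, 59, 58, 58, 59, 60, 59, 59, 59, 58]
136 [282.7  88.1]
141 [284.4  88.3]
146 [286.5  88.6]
154 [291.  89.]
```

```bash
python3 -c "
from bench import ctrl
print(ctrl.finish_job())"
```

```text
the job is handed in; nothing more can be done
None
```

I handed the job in at about 26 s: the fork lies flat on the plate, the lid is shut, and the handle is over at the front, where it snapped and bottomed out under about 10 N. I inferred that both clips hold from the force drop and the bar's final height, since I had no pictures left to view; the mug and tumbler were not touched.

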